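# Fetch the adapter sleeve from behind the bottles and fit it in the heater

### The arm

A 7-joint arm with a two-finger parallel gripper is mounted at the origin on the work surface. World frame = base frame: x ahead of the robot, y to its left, z up, the work surface at z = 0. Lengths are in m, angles in rad, forces in N, time in s.
With the tool pointing down it reaches from about 0.425 to 0.875 m from the base axis. Payload 4.7 kg.
Tool frame: the origin (TCP) lies midway between the tips of the shut fingers; the grasp point (between the pads) lies 19 mm behind it; z points along the fingers, y is the direction in which the jaws open and shut (so a half turn about z gives the same grasp; the last joint's range is limited). The gripper opens to 87 mm and grips with 3 to 60 N. Pads are 19 mm wide; open, the fingers measure 117 mm over their backs; the gripper's body (75 mm by 190 mm) begins 51 mm behind the grasp point.
Start: joints at [1.338, 0.321, -0.07, 1.45, 0.023, 1.371, -0.057], TCP at [0.159, -0.63, 0.223] pointing down, gripper open.
Joint ranges: [-2.86, 2.86], [-0.3, 2.09], [-1.38, 1.24], [0.06, 2.45], [-1.56, 4.7], [0.09, 2.05], [-2.69, 2.69]. Speed limits (rad/s): [2.57, 2.57, 3.14, 3.14, 3.14, 3.14, 3.14].

### API

Orientations are given as a rotation vector (axis times angle).
In Python, from bench import get_state, eyes, job gives the robot as it stands. The module is installed in compiled form; this text tells all that it offers.
- The arm moves only by the shell command python3 -m jog 'ROWS' [FORCE]. ROWS is JSON, a list that holds one entry, the list of rows, each a list of 5 numbers: the opening, from 0 (shut) to 1 (fully open), then the shift along the tool's x, y, z in units of 40 mm (1.0 is 40 mm), then the turn about the tool's z in units of 5 degrees (1.0 is 5 degrees). In form: [[[jaw, dx, dy, dz, turn], ...]]. A call has 1 to 10 rows; each row shifts and turns the commanded pose from where the row before left it, along the tool's axes as they then stand; what a row does not reach is not made up. A row lasts 1/8 s, in which the tool goes at most 62.5 mm and 10.7 degrees, less where a joint would pass 70% of its speed; a pose out of reach is approached as far as the arm can. A call is refused whole if a number of a shift passes 1 or a number of a turn 1, either way. A call with a gripper value outside its range is refused whole. The fingers move at their own pace and stop on an object; FORCE is the grip in N (left out, the last holds). Time passes only in rows, so rows that do not move let the fingers close. It gives the time, the measured TCP pose, the force and the opening at its end, in the units of the state.
- get_state(): the state, without advancing time (a new reading comes with each control period).
- eyes.get_image(name): name is "scene" or "top"; returns (picture, depth): 400x640x3 uint8, red, green, blue; 400x640 float32, m along the optical axis (not along the pixel's ray), 0 where there is no reading.
- eyes.camera_params(name): a dict with "camera_matrix" (3x3 intrinsics, pixels), "k1" (the pictures are not rectified: a ray, as slopes to the right and down, at radius r is drawn at 1 + k1 r^2 times it, then the intrinsics apply), "pose" (4x4, takes a point from camera to world coordinates). Camera axes: x right, y down, z forward; pixel columns grow to the right and rows downward; lengths in m; the calibration is good to about 2 mm. A picture is of the moment at which its call begins. camera_params takes no time and is no camera call.
- job.close_job(): hands the job in, once; it reports no verdict.
The state is a dict: "time": time; "joint_positions": joint angles; "qd": joint speeds; "joint_torque": joint torques, N m; "position": TCP position; "tool_rot": TCP orientation; "ft_force": force on the tool from outside, world axes, zero at the start; "torque": the same for the moment, N m; "grip_width": opening from 0.0 (shut) to 1.0 (fully open).
Only numpy, scipy, OpenCV 4.12 (cv2) and the standard library are available. Lean on these libraries where they do the work, as an engineer would, in place of code of your own. Each camera call takes 0.05 s, during which the arm holds its last target. There are 200 camera calls.

### The job

First move the three reagent bottles off the black stand and stand them upright in the blue tray, leaving the brass sleeve where it is until all three are there. Then fit the sleeve, spigot down, in the well of the dry-block heater and press it fully home, so that its shoulder is down on the aluminium face. Only then put the bottles back on the stand, each upright and centred on the pad of its own cap's colour (they may have been mixed up before); never tip a bottle over.

Things in the scene. Friction and masses are not known exactly. Their poses are not given: they have to be found in the camera images.
- red_bottle: Loose white round reagent bottle with a red cap and a red band, standing upright on the stand: body 44 mm in diameter and straight up to 95 mm, cap 38 mm in diameter, 120 mm tall overall, 0.14 to 0.28 kg. Origin at the centre of its underside, z up along its axis.
- yellow_bottle: Loose white round reagent bottle with a yellow cap and a yellow band, standing upright on the stand: body 44 mm in diameter and straight up to 95 mm, cap 38 mm in diameter, 120 mm tall overall, 0.14 to 0.28 kg. Origin at the centre of its underside, z up along its axis.
- green_bottle: Loose white round reagent bottle with a green cap and a green band, standing upright on the stand: body 44 mm in diameter and straight up to 95 mm, cap 38 mm in diameter, 120 mm tall overall, 0.14 to 0.28 kg. Origin at the centre of its underside, z up along its axis.
- red_pad: Fixed red square pad, 58 x 58 mm, 4 mm thick, home of the red-capped bottle; at the start a bottle, not always its own, stands on it. The three pads lie 85, 85 and 120 mm apart on a fixed black stand (150 x 210 mm, 10 mm thick, lip 28 mm high along its far edge). Origin at the centre of its underside, 10 mm above the counter; x points towards the lip, y along the lip.
- yellow_pad: Fixed yellow square pad, 58 x 58 mm, 4 mm thick, home of the yellow-capped bottle; at the start a bottle, not always its own, stands on it. The three pads lie 85, 85 and 120 mm apart on a fixed black stand (150 x 210 mm, 10 mm thick, lip 28 mm high along its far edge). Origin at the centre of its underside, 10 mm above the counter; x points towards the lip, y along the lip.
- green_pad: Fixed green square pad, 58 x 58 mm, 4 mm thick, home of the green-capped bottle; at the start a bottle, not always its own, stands on it. The three pads lie 85, 85 and 120 mm apart on a fixed black stand (150 x 210 mm, 10 mm thick, lip 28 mm high along its far edge). Origin at the centre of its underside, 10 mm above the counter; x points towards the lip, y along the lip.
- sleeve: Loose brass shouldered bushing, about 0.12 kg, upright on the stand's plate (10 mm above the counter) about 15 mm from each of the three bottles. Bottom: spigot 30 mm in diameter, 22 mm long, tapering to 22 mm over the lowest 8 mm. Above it: body 46 mm in diameter, from 22 to 58 mm height; its underside is the shoulder. Origin at the centre of the foot, z up along its axis.
- well (a point): Centre of the mouth of the round well in the fixed dry-block heater, a white box 160 x 130 mm, 70 mm high, with a 70 x 70 mm aluminium block in its middle whose flat top is 75 mm above the counter. The point lies in that top face; z up. The well is 37 mm wide, 30 mm deep, chamfered 3 mm, with the ejector disc in it.
- ejector (a joint): Dark steel ejector disc, 32 mm wide, in the well: m that it has been pushed down, 0 to 0.014; at 0 its top is 10 mm below the mouth. It is stiff: about 6 N moves it and it stays where left, so a sleeve merely set in stands 12 mm proud and must be pushed down until its shoulder meets the aluminium (at about 0.012) and the force rises sharply.
- tray: Fixed shallow blue tray, 250 mm (x) by 120 mm (y), floor 4 mm thick, rim 4 mm wide and 10 mm high; the side area. It is on one side of the stand, left or right by turns, with the heater on the other. Origin at the centre of its underside on the counter; x along its long side.
There are look-alikes about, which are no part of the job. Leave any orange look-alike of the red_bottle alone.

How it is judged:
By the outcome, as a careful person would: the job done as asked, in the order asked, and still so for the second after the job is handed in, with the robot touching nothing.
It also fails if it takes over 131 s, if anything falls off the work surface, if the arm or the gripper's body presses on something with over 40 N, if the wrist force passes 120 N, or if a joint passes its speed limit or range.

## Working session

There is one attempt and no reset: what is moved stays moved. The work goes in short steps, Python scripts to look and compute and a shell command to move; the robot and the scene stay as the last step left them, time stands still between calls to the robot, and variables do not carry over. Pictures are saved under pics/ and viewed, about 12 in all and at most 16, crops included, and the job is handed in when it is done.

```bash
mkdir -p pics; cat > h.py <<'E'
import numpy as np, cv2
from bench import get_state, eyes, job
from scipy.spatial.transform import Rotation as R
def grab(n):
    im,d=eyes.get_image(n); p=eyes.camera_params(n); return im,d,p
def rays(uv,p):
    K=np.array(p["camera_matrix"]);uv=np.atleast_2d(uv).astype(float)
    q=np.c_[(uv[:,0]-K[0,2])/K[0,0],(uv[:,1]-K[1,2])/K[1,1]];s=q.copy()
    for _ in range(15): s=q/(1+p["k1"]*(s**2).sum(1,keepdims=True))
    return np.c_[s,np.ones(len(s))]
def onplane(uv,z,p):
    T=np.array(p["pose"]);d=rays(uv,p)@T[:3,:3].T;o=T[:3,3]
    return o+d*((z-o[2])/d[:,2])[:,None]
def cloud(d,p):
    v,u=np.mgrid[:d.shape[0],:d.shape[1]]
    r=rays(np.c_[u.ravel(),v.ravel()],p)*d.ravel()[:,None];T=np.array(p["pose"])
    return (r@T[:3,:3].T+T[:3,3]).reshape(*d.shape,3)
def save(im,f): cv2.imwrite(f,cv2.cvtColor(im,cv2.COLOR_RGB2BGR))
def tool():
    s=get_state();return np.array(s["position"]),R.from_rotvec(s["tool_rot"]).as_matrix(),s
E
python3 - <<'E'
from h import *
for n in("scene","top"):
    im,d,p=grab(n);save(im,f"pics/{n}0.png");print(n,np.round(p["pose"],3).tolist(),np.round(p["camera_matrix"],1).tolist(),p["k1"])
t,r,s=tool();print(s,r.round(3))
E
```

```text
scene [[0.427, 0.518, -0.741, 1.364], [0.904, -0.231, 0.359, -0.353], [0.014, -0.824, -0.567, 0.648], [0.0, 0.0, 0.0, 1.0]] [[394.3, 0.0, 324.2], [0.0, 394.3, 196.8], [0.0, 0.0, 1.0]] -0.08824144321462057
top [[-0.007, -0.998, 0.065, 0.565], [-1.0, 0.006, -0.011, 0.012], [0.011, -0.065, -0.998, 0.86], [0.0, 0.0, 0.0, 1.0]] [[380.6, 0.0, 317.9], [0.0, 380.6, 198.4], [0.0, 0.0, 1.0]] -0.07699505958144996
{'time': 0.1, 'joint_positions': array([ 1.33807696,  0.32174189, -0.07006772,  1.45156965,  0.0226019 ,
        1.37077704, -0.05689265]), 'qd': array([ 1.29254403e-03, -1.27628835e-03, -9.23356550e-04, -5.23078309e-03,
        2.17989203e-04,  2.04788740e-03,  4.11001548e-06]), 'joint_torque': array([ 1.19411834e-04, -4.92570984e+01, -4.05747285e-01, -3.13397920e+01,
       -6.41783117e-02,  3.95293278e-02,  4.98754923e-05]), 'position': array([ 0.15862977, -0.62983566,  0.22156692]), 'tool_rot': array([-3.11602751e+00, -3.86543502e-01,  4.85985849e-04]), 'ft_force': array([0.04951457, 1.27555049, 0.12601132]), 'torque': array([-0.01114797,  0.00771045, -0.00132478]), 'grip_width': 1.0036549904430698} [[ 0.97   0.244 -0.001]
 [ 0.244 -0.97   0.002]
 [-0.    -0.002 -1.   ]]
```

View pics/scene0.png

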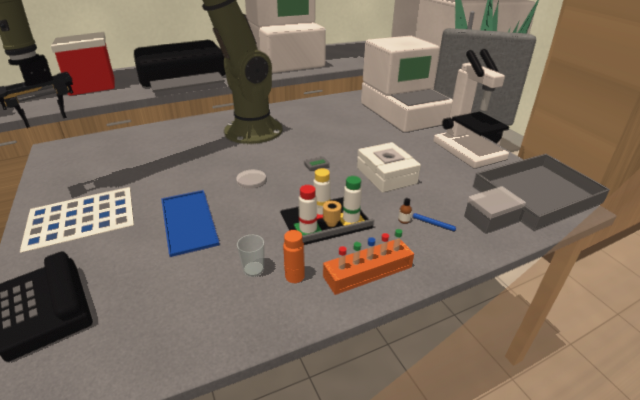

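View pics/top0.png

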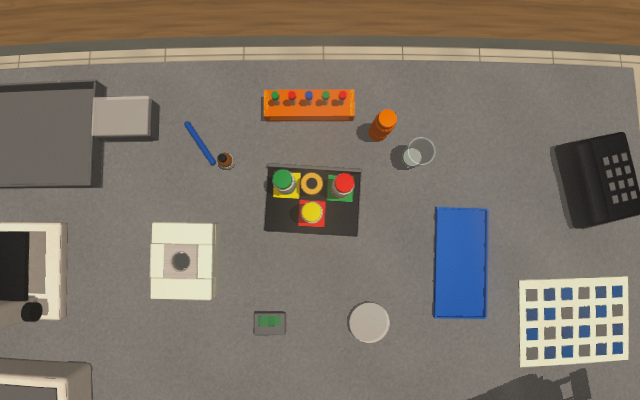

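Top view: the green cap (284,180) stands on the yellow pad, the red cap (344,184) on the green pad and the yellow cap (312,212) on the red pad. The sleeve is at (312,184), the tray at (460,262) and the heater at (181,260).

Things that could be mistaken for the targets:
- Orange bottle at (384,122) for the red bottle.
- Orange rack with coloured stoppers at (310,104) for the caps.
- Amber vial at (225,160).
- White dish at (369,322) and grey puck (268,322) for the well.

The bottles I want are the white ones on the black stand.

```bash
cat > m.py <<'E'
from h import *
def fit(P):  # circle centre/diam of points xy
    c,r=cv2.minEnclosingCircle(P[:,:2].astype(np.float32)*1000);return np.round(np.array(c)/1000,4),round(2*r,1)
def blobs(im,d,p,x=(.4,.8),y=(-.25,.25),tag=""):
    C=cloud(d,p);hsv=cv2.cvtColor(im,cv2.COLOR_RGB2HSV).astype(int);H,S,V=hsv[...,0],hsv[...,1],hsv[...,2]
    ok=(d>0)&(C[...,0]>x[0])&(C[...,0]<x[1])&(C[...,1]>y[0])&(C[...,1]<y[1])
    col=dict(red=(H<6)|(H>174),yellow=(H>24)&(H<34),green=(H>45)&(H<85))
    for n,m in col.items():
        m=(m&(S>120)&ok&(C[...,2]>.1)).astype(np.uint8)
        k,l,st,ce=cv2.connectedComponentsWithStats(m)
        for i in range(1,k):
            if st[i,4]<60: continue
            P=C[l==i];top=P[:,2]>np.median(P[:,2])-.006;uv=ce[i]
            z=np.median(P[top][:,2]);print(tag,n,uv.round(1),st[i,4],"z",z.round(4),"med",np.median(P[top],0).round(4),"fit",fit(P[top]))
    return C,hsv,ok
if __name__=="__main__":
    im,d,p=grab("top");C,hsv,ok=blobs(im,d,p,tag="top")
    H,S,V=[hsv[...,i] for i in range(3)]
    m=(H>8)&(H<24)&(S>110)&ok&(C[...,2]>.055)&(C[...,2]<.085);P=C[m];print("sleeve",m.sum(),P.mean(0).round(4),fit(P))
    m=((H>105)&(H<125)&(S>150)).astype(np.uint8);k,l,st,ce=cv2.connectedComponentsWithStats(m);i=1+np.argmax(st[1:,4])
    v,u=np.nonzero(l==i);Q=onplane(np.c_[u,v],.01,p)
    print("tray",cv2.minAreaRect(Q[:,:2].astype(np.float32)*1000), C[l==i].mean(0))
    for nm,hh in dict(red=(174,6),yellow=(24,34),green=(45,85)).items():
        mm=((H>hh[0])|(H<hh[1]) if nm=="red" else (H>hh[0])&(H<hh[1]))&(S>130)&ok&(C[...,2]<.03)&(C[...,0]>.5)
        Q=C[mm];print("pad",nm,mm.sum(),Q.min(0).round(3),Q.max(0).round(3), cv2.minAreaRect(Q[:,:2].astype(np.float32)*1000))
    ht=(abs(C[...,2]-.075)<.006)&(C[...,1]>.2)&(C[...,1]<.45)&(C[...,0]>.3)&(C[...,0]<.6);v,u=np.nonzero(ht)
    box=(C[...,2]>.06)&(C[...,2]<.08)&(C[...,1]>.2)&(C[...,1]<.45)&(C[...,0]>.3)&(C[...,0]<.6)
    print("box",box.sum(),cv2.minAreaRect(C[box][:,:2].astype(np.float32)*1000),np.median(C[box][:,2]))
    w=box&0 | ((V<80)&(np.hypot(C[...,0]-.4,C[...,1]-.3)<.2)&(np.abs(np.mgrid[:400,:640][0]-260)<18)&(np.abs(np.mgrid[:400,:640][1]-181)<18))
    v,u=np.nonzero(w);Q=onplane(np.c_[u,v],.075,p);print("well",w.sum(),u.mean(),v.mean(),fit(Q),Q.mean(0))
    c=im[150:250,250:375];save(cv2.resize(c,None,fx=4,fy=4,interpolation=2),"pics/crop1.png")
    a=im[225:300,145:220];save(cv2.resize(a,None,fx=5,fy=5,interpolation=2),"pics/crop2.png")
    st=(V<60)&ok&(C[...,2]<.02)&(C[...,0]>.5)&(C[...,0]<.72)&(abs(C[...,1])<.14);print("stand",cv2.minAreaRect(C[st][:,:2].astype(np.float32)*1000))
E
python3 m.py
```

```text
top red [343.9 182.3] 295 z 0.1335 med [ 0.6428 -0.0468  0.1335] fit (array([ 0.6424, -0.0467]), 37.3)
top yellow [311.2 211.4] 274 z 0.1335 med [0.5876 0.0167 0.1335] fit (array([0.5873, 0.0166]), 35.7)
top green [281.9 178.3] 276 z 0.1334 med [0.6513 0.072  0.1334] fit (array([0.6512, 0.0722]), 36.4)
sleeve 380 [ 0.6707 -0.0124  0.0677] (array([0.7309, 0.0225]), 355.6)
tray ((472.92913818359375, -319.55157470703125), (120.75839233398438, 247.84487915039062), 87.42488861083984) [ 0.47088718 -0.31754367  0.00751348]
pad red 298 [ 0.558 -0.08   0.007] [0.679 0.047 0.018] ((620.2145385742188, -7.669013977050781), (78.99855041503906, 160.286865234375), 53.91379928588867)
pad yellow 168 [0.621 0.042 0.008] [0.68  0.102 0.021] ((651.7669067382812, 71.68702697753906), (57.461177825927734, 59.15031051635742), 86.27303314208984)
pad green 85 [ 0.613 -0.074  0.01 ] [0.673 0.102 0.018] ((659.4214477539062, 8.080184936523438), (183.6346435546875, 51.32231521606445), 66.1876220703125)
box 4745 ((487.5437316894531, 288.2883605957031), (133.6834716796875, 159.6099090576172), 88.81245422363281) 0.07010085335167471
well 1 185.0 267.0 (array([0.4757, 0.2775]), 0.0) [0.47569815 0.2774638  0.075     ]
stand ((615.089111328125, 15.330665588378906), (209.2374267578125, 142.9087677001953), 86.44398498535156)
```

View pics/crop1.png

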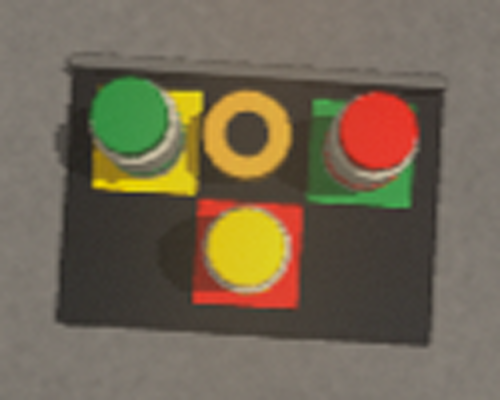

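View pics/crop2.png

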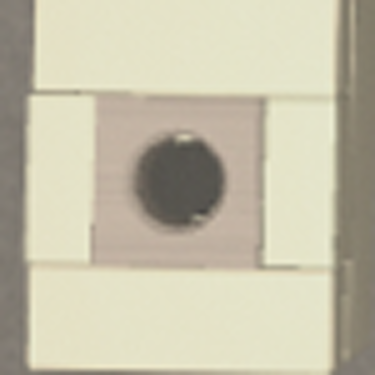

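```bash
cat > m2.py <<'E'
from h import *
im,d,p=grab("top");hsv=cv2.cvtColor(im,cv2.COLOR_RGB2HSV).astype(int);H,S,V=[hsv[...,i] for i in range(3)]
def big(m,u0,u1,v0,v1):
    z=np.zeros(m.shape,np.uint8);z[v0:v1,u0:u1]=m[v0:v1,u0:u1]
    k,l,st,ce=cv2.connectedComponentsWithStats(z);i=1+np.argmax(st[1:,4]);v,u=np.nonzero(l==i);return np.c_[u,v]
for n,m,b,z in [("redpad",((H<6)|(H>174))&(S>130),(296,328,198,228),.014),("yelpad",(H>24)&(H<34)&(S>130),(270,304,168,202),.014),("grnpad",(H>45)&(H<85)&(S>110),(325,356,170,205),.014),("sleeve",(H>10)&(H<24)&(S>110),(298,326,170,200),.068),("well",V<110,(165,197,245,278),.075)]:
    q=big(m,*b);Q=onplane(q,z,p)[:,:2].astype(np.float32)*1000
    c,r=cv2.minEnclosingCircle(Q);rc=cv2.minAreaRect(Q);print(n,len(q),"circ",np.round(c,1),round(2*r,1),"rect",np.round(rc[0],1),np.round(rc[1],1),round(rc[2],1),"mean",Q.mean(0).round(1))
E
python3 m2.py
```

```text
redpad 236 circ [586.   16.4] 78.8 rect [586.   16.4] [60.  55.5] 89.6 mean [577.6  10.2]
yelpad 107 circ [628.6  73. ] 58.3 rect [633.4  72.8] [57.5 22.2] 86.0 mean [628.2  65.2]
grnpad 158 circ [631.2 -47.4] 64.3 rect [630.6 -47.2] [56.1 33.6] 85.8 mean [622.7 -45.5]
sleeve 378 circ [645.2  19.9] 57.4 rect [647.3  17.9] [52.3 48.3] 89.8 mean [647.2  18.3]
well 217 circ [488.3 286.6] 35.1 rect [488. 287.] [32.9 31.5] 0.3 mean [488.1 287.1]
```

```bash
python3 -m jog '[[[0.85,0,0,-0.2,1],[0.85,0,0,0,1],[0.85,0,0,0,0.83],[0.85,0,0,0,0],[0.85,0,0,0,0]]]' 30; python3 -c "
from h import *
t,r,s=tool();print(t.round(4),r.round(3).tolist(),s['joint_positions'].round(2))"
```

```text
time: 0.82
position: [0.1588, -0.6302, 0.2304]
tool_rot: [-3.141, -0.002, 0.0]
ft_force: [0.2, -0.4, 0.8]
grip_width: 0.848
[ 0.1588 -0.6302  0.2304] [[1.0, 0.001, -0.0], [0.001, -1.0, 0.0], [-0.0, -0.0, -1.0]] [ 1.31  0.32 -0.04  1.44  0.01  1.39 -0.3 ]
```

```bash
python3 -m jog '[[[0.85,0.6,-0.9,0,0],[0.85,0.6,-0.9,0,0],[0.85,0.6,-0.9,0,0],[0.85,0.6,-0.9,0,0],[0.85,0.6,-0.9,0,0],[0.85,0.6,-0.9,0,0],[0.85,0.6,-0.9,0,0],[0.85,0.6,-0.9,0,0],[0.85,0.6,-0.9,0,0]]]' >/dev/null; python3 -m jog '[[[0.85,0.6,-0.9,0,0],[0.85,0.6,-0.9,0,0],[0.85,0.6,-0.9,0,0],[0.85,0.6,-0.9,0,0],[0.85,0.6,-0.9,0,0],[0.85,0.6,-0.9,0,0],[0.85,0.6,-0.9,0,0],[0.85,0.6,-0.9,0,0],[0.85,0,0,0,0],[0.85,0,0,0,0]]]'
```

```text
time: 3.2
position: [0.5666, -0.0191, 0.2303]
tool_rot: [3.141, 0.0, -0.001]
ft_force: [-0.4, -0.7, -0.4]
grip_width: 0.846
```

```bash
python3 -m jog '[[[0.85,0.5,-0.9,0,0],[0.85,0,0,0.6,0],[0.85,0,0,0.8,0],[0.85,0,0,0.8,0],[0.85,0,0,0.8,0],[0.85,0,0,0.6,0],[0.85,0,0,0.2,0],[0.85,0,0,0,0]]]'; python3 -c "
from h import *
for n in('scene','top'):
  im,d,p=grab(n); save(cv2.resize(im[150:250,260:400] if n=='scene' else im[140:260,240:390],None,fx=4,fy=4),'pics/a_%s.png'%n)
"
```

```text
time: 4.2
position: [0.5867, 0.0165, 0.0786]
tool_rot: [3.141, -0.002, -0.001]
ft_force: [-0.6, -0.0, 0.7]
grip_width: 0.849
```

View pics/a_scene.png

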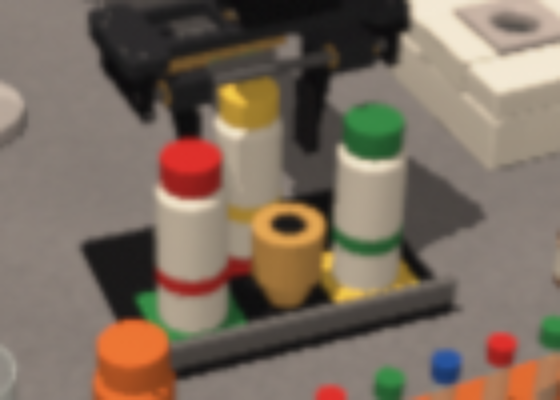

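The fingers straddle the yellow bottle evenly (cap at about (250,100) in the crop, fingers at 185 and 310) and clear the red and green bottles. Closing now.

```bash
python3 -m jog '[[[0.4,0,0,0,0],[0.4,0,0,0,0],[0.4,0,0,0,0],[0.4,0,0,0,0],[0.4,0,0,0,0],[0.4,0,0,0,0]]]' 25; python3 -m jog '[[[0.4,0,0,-0.2,0],[0.4,0,0,-0.6,0],[0.4,0,0,-0.8,0],[0.4,0,0,-0.8,0],[0.4,0,0,-0.4,0],[0.4,0,0,0,0]]]'
```

```text
time: 5.05
position: [0.587, 0.0174, 0.0786]
tool_rot: [3.141, -0.0, 0.0]
ft_force: [-0.3, -0.6, 1.5]
grip_width: 0.493
time: 5.8
position: [0.5874, 0.0178, 0.1913]
tool_rot: [3.141, -0.0, 0.003]
ft_force: [-0.0, -0.1, -3.1]
grip_width: 0.499
```

```bash
python3 -m jog '[[[0.4,-0.3,0.5,0,0],[0.4,-0.54,0.94,0,0],[0.4,-0.54,0.94,0,0],[0.4,-0.54,0.94,0,0],[0.4,-0.54,0.94,0,0],[0.4,-0.54,0.94,0,0],[0.4,-0.54,0.94,0,0],[0.4,-0.54,0.94,0,0],[0.4,-0.5,0.86,0,0],[0.4,-0.26,0.5,0,0]]]'>/dev/null; python3 -m jog '[[[0.4,0,0,0,0],[0.4,0,0,0.4,0],[0.4,0,0,0.8,0],[0.4,0,0,0.8,0],[0.4,0,0,0.6,0],[0.4,0,0,0.3,0],[0.4,0,0,0.1,0],[0.4,0,0,0,0]]]'
```

```text
time: 8.05
position: [0.3937, -0.3199, 0.0709]
tool_rot: [3.141, 0.001, 0.001]
ft_force: [-0.2, -0.0, -2.1]
grip_width: 0.496
```

```bash
python3 -m jog '[[[0.4,0,0,0.04,0],[0.4,0,0,0.02,0],[0.4,0,0,0,0]]]'; python3 -m jog '[[[0.6,0,0,0,0],[0.85,0,0,0,0],[0.85,0,0,0,0],[0.85,0,0,0,0],[0.85,0,0,-0.4,0],[0.85,0,0,-0.8,0],[0.85,0,0,-1,0],[0.85,0,0,-1,0],[0.85,0,0,0,0]]]'; python3 -m jog '[[[0.85,0.4,-0.6,0,0],[0.85,0.6,-0.9,0,0],[0.85,0.6,-0.9,0,0],[0.85,0.6,-0.9,0,0],[0.85,0.6,-0.95,0,0],[0.85,0.6,-0.95,0,0],[0.85,0.6,-0.95,0,0],[0.85,0.6,-0.95,0,0],[0.85,0.6,-0.95,0,0],[0.85,0.6,-0.85,0,0]]]'; python3 -m jog '[[[0.85,0.6,-0.8,0,0],[0.85,0.04,-0.1,0,0],[0.85,0,0,0,0]]]'
```

```text
time: 8.43
position: [0.3935, -0.3204, 0.0686]
tool_rot: [3.141, -0.001, 0.001]
ft_force: [-0.3, -0.3, -1.3]
grip_width: 0.494
time: 9.55
position: [0.3954, -0.3214, 0.201]
tool_rot: [3.136, -0.0, 0.009]
ft_force: [0.2, -0.2, 0.3]
grip_width: 0.849
time: 10.8
position: [0.6256, 0.0374, 0.1959]
tool_rot: [3.142, 0.0, -0.001]
ft_force: [0.6, -0.5, -0.1]
grip_width: 0.853
time: 11.18
position: [0.6503, 0.0717, 0.1956]
tool_rot: [3.141, 0.0, -0.002]
ft_force: [0.5, -1.3, 0.2]
grip_width: 0.847
```

```bash
python3 -c "
from m import *
im,d,p=grab('top');blobs(im,d,p,x=(.3,.8),y=(-.45,.25))"; python3 -m jog '[[[0.85,0.02,0,0.5,0],[0.85,0,0,0.9,0],[0.85,0,0,0.9,0],[0.85,0,0,0.5,0],[0.85,0,0,0.13,0],[0.85,0,0,0,0],[0.4,0,0,0,0],[0.4,0,0,0,0],[0.4,0,0,0,0],[0.4,0,0,0,0]]]'; python3 -m jog '[[[0.4,0,0,0,0],[0.4,0,0,0,0]]]' 25;  python3 -m jog '[[[0.4,0,0,-0.2,0],[0.4,0,0,-0.6,0],[0.4,0,0,-0.8,0],[0.4,0,0,-0.8,0],[0.4,0,0,-0.8,0],[0.4,0,0,-0.4,0],[0.4,0,0,0,0]]]'
```

```text
red [344.4 182.3] 280 z 0.1335 med [ 0.6427 -0.0471  0.1335] fit (array([ 0.6422, -0.047 ]), 37.7)
 yellow [484.1 308.8] 255 z 0.1235 med [ 0.3938 -0.3199  0.1235] fit (array([ 0.3939, -0.3197]), 36.1)
time: 12.48
position: [0.6519, 0.0718, 0.0792]
tool_rot: [3.141, -0.0, 0.001]
ft_force: [-0.3, -0.4, 0.2]
grip_width: 0.5
time: 12.72
position: [0.6519, 0.0719, 0.0792]
tool_rot: [3.141, -0.0, 0.001]
ft_force: [-1.4, -0.3, 1.4]
grip_width: 0.496
time: 13.6
position: [0.6521, 0.0723, 0.2237]
tool_rot: [-3.141, 0.0, -0.002]
ft_force: [0.3, -0.5, -2.0]
grip_width: 0.494
```

```bash
python3 -m jog '[[[0.4,-0.2,0.5,0,0],[0.4,-0.4,0.9,0,0],[0.4,-0.4,0.95,0,0],[0.4,-0.4,0.95,0,0],[0.4,-0.45,0.95,0,0],[0.4,-0.45,0.95,0,0],[0.4,-0.45,0.95,0,0],[0.4,-0.45,0.95,0,0],[0.4,-0.45,0.95,0,0],[0.4,-0.45,0.9,0,0]]]'>/dev/null; python3 -m jog '[[[0.4,-0.28,0.6,0,0],[0.4,-0.1,0.25,0,0],[0.4,0,0,0.5,0],[0.4,0,0,0.9,0],[0.4,0,0,0.9,0],[0.4,0,0,0.8,0],[0.4,0,0,0.5,0],[0.4,0,0,0.2,0],[0.4,0,0,0,0]]]'
```

```text
time: 15.98
position: [0.4728, -0.3198, 0.0711]
tool_rot: [-3.142, -0.0, -0.0]
ft_force: [1.0, 0.1, -1.3]
grip_width: 0.5
```

```bash
python3 -m jog '[[[0.4,0,0,0.03,0],[0.4,0,0,0.02,0],[0.4,0,0,0,0],[0.6,0,0,0,0],[0.85,0,0,0,0],[0.85,0,0,0,0],[0.85,0,0,0,0],[0.85,0,0,-0.4,0],[0.85,0,0,-0.8,0],[0.85,0,0,-1,0]]]'; python3 -m jog '[[[0.85,0,0,-0.95,0],[0.85,0.4,-0.65,0,0],[0.85,0.6,-0.95,0,0],[0.85,0.6,-0.95,0,0],[0.85,0.6,-0.95,0,0],[0.85,0.6,-0.95,0,0],[0.85,0.6,-0.95,0,0],[0.85,0.55,-0.87,0,0],[0.85,0.3,-0.5,0,0],[0.85,0,0,0,0]]]'; python3 -c "
from m import *
im,d,p=grab('top');blobs(im,d,p,x=(.3,.8),y=(-.45,.25));print(get_state()['position'])"
```

```text
time: 17.23
position: [0.4722, -0.3197, 0.1584]
tool_rot: [-3.141, -0.0, 0.001]
ft_force: [-0.1, -0.6, 0.3]
grip_width: 0.849
time: 18.48
position: [0.6431, -0.0464, 0.1959]
tool_rot: [-3.14, -0.006, -0.002]
ft_force: [-0.5, -0.3, 0.7]
grip_width: 0.851
 yellow [489.7 307. ] 64 z 0.1238 med [ 0.3981 -0.3319  0.1238] fit (array([ 0.4481, -0.217 ]), 270.4)
 green [484.6 268.4] 184 z 0.1232 med [ 0.4734 -0.3221  0.1232] fit (array([ 0.4715, -0.3188]), 35.8)
[ 0.64258362 -0.04872816  0.19571929]
```

```bash
python3 -m jog '[[[0.85,0,-0.03,0.5,0],[0.85,0,0,0.9,0],[0.85,0,0,0.9,0],[0.85,0,0,0.5,0],[0.85,0,0,0.13,0],[0.85,0,0,0,0],[0.4,0,0,0,0],[0.4,0,0,0,0],[0.4,0,0,0,0],[0.4,0,0,0,0]]]'; python3 -m jog '[[[0.4,0,0,0,0],[0.4,0,0,0,0]]]' 25;  python3 -m jog '[[[0.4,0,0,-0.2,0],[0.4,0,0,-0.6,0],[0.4,0,0,-0.8,0],[0.4,0,0,-0.8,0],[0.4,0,0,-0.8,0],[0.4,0,0,-0.4,0],[0.4,0,0,0,0]]]'
```

```text
time: 19.77
position: [0.6426, -0.0482, 0.078]
tool_rot: [3.141, -0.0, 0.001]
ft_force: [0.2, -0.5, 1.1]
grip_width: 0.5
time: 20.02
position: [0.6427, -0.0481, 0.078]
tool_rot: [3.141, -0.0, 0.001]
ft_force: [0.1, 0.3, 2.6]
grip_width: 0.498
time: 20.9
position: [0.6429, -0.0478, 0.2225]
tool_rot: [3.141, -0.0, 0.003]
ft_force: [0.0, -0.5, -2.8]
grip_width: 0.499
```

```bash
python3 -m jog '[[[0.4,-0.15,0.5,0,0],[0.4,-0.3,0.9,0,0],[0.4,-0.3,0.9,0,0],[0.4,-0.3,0.9,0,0],[0.4,-0.3,0.9,0,0],[0.4,-0.3,0.9,0,0],[0.4,-0.3,0.9,0,0],[0.4,-0.2,0.6,0,0],[0.4,-0.1,0.3,0,0],[0.4,0,0,0,0]]]'>/dev/null; python3 -m jog '[[[0.4,0,0,0.5,0],[0.4,0,0,0.9,0],[0.4,0,0,0.9,0],[0.4,0,0,0.8,0],[0.4,0,0,0.5,0],[0.4,0,0,0.2,0],[0.4,0,0,0,0]]]'
```

```text
time: 23.02
position: [0.553, -0.3197, 0.0701]
tool_rot: [3.141, 0.001, 0.001]
ft_force: [0.0, 0.5, -0.9]
grip_width: 0.497
```

```bash
python3 -m jog '[[[0.4,0,0,0.03,0],[0.4,0,0,0.02,0],[0.4,0,0,0,0],[0.6,0,0,0,0],[0.85,0,0,0,0],[0.85,0,0,0,0],[0.85,0,0,0,0],[0.85,0,0,-0.4,0],[0.85,0,0,-0.8,0],[0.85,0,0,-1,0]]]'; python3 -m jog '[[[0.85,0,0,-0.95,0],[0.85,0.2,-0.6,0,0],[0.85,0.25,-0.9,0,0],[0.85,0.25,-0.9,0,0],[0.85,0.25,-0.9,0,0],[0.85,0.25,-0.9,0,0],[0.85,0.25,-0.9,0,0],[0.85,0.25,-0.9,0,0],[0.85,0.25,-0.9,0,0],[0.85,0,0,0,0]]]'; python3 -c "
from m import *
im,d,p=grab('top');C,hsv,ok=blobs(im,d,p,x=(.3,.8),y=(-.45,.25))
H,S=hsv[...,0],hsv[...,1]
m=(H>10)&(H<24)&(S>110)&ok&(C[...,2]>.055)&(C[...,2]<.085)&(np.hypot(C[...,0]-.647,C[...,1]-.018)<.04);P=C[m];print('sleeve',m.sum(),P.mean(0).round(4),fit(P));save(im,'pics/b.png')
im,d,p=grab('scene');blobs(im,d,p,x=(.3,.8),y=(-.45,.25),tag='scene');print(get_state()['position'])
C=cloud(d,p);hsv=cv2.cvtColor(im,cv2.COLOR_RGB2HSV).astype(int);H,S=hsv[...,0],hsv[...,1];m=(H>10)&(H<24)&(S>110)&(abs(C[...,2]-.068)<.004)&(np.hypot(C[...,0]-.647,C[...,1]-.018)<.04);P=C[m];print('sleeve',m.sum(),P.mean(0).round(4),fit(P))
"
```

```text
time: 24.28
position: [0.5522, -0.3198, 0.1572]
tool_rot: [-3.141, -0.0, 0.001]
ft_force: [-0.3, 0.8, -0.2]
grip_width: 0.851
time: 25.52
position: [0.6312, -0.0387, 0.1953]
tool_rot: [-3.139, -0.011, -0.003]
ft_force: [-0.2, -0.4, 0.5]
grip_width: 0.851
 red [480.1 227.5] 316 z 0.1232 med [ 0.5537 -0.3174  0.1232] fit (array([ 0.5532, -0.3182]), 38.4)
 yellow [484.1 308.9] 263 z 0.1235 med [ 0.3938 -0.3199  0.1235] fit (array([ 0.4482, -0.2163]), 270.7)
 green [482. 269.] 269 z 0.1234 med [ 0.4716 -0.3176  0.1234] fit (array([ 0.4714, -0.3183]), 36.2)
sleeve 0 [nan nan nan] (array([0., 0.]), 0.0)
scene red [185.8 201.9] 215 z 0.1245 med [ 0.56   -0.321   0.1245] fit (array([ 0.556 , -0.3215]), 38.8)
scene green [180.7 184.6] 143 z 0.1234 med [ 0.4808 -0.3206  0.1234] fit (array([ 0.4741, -0.3199]), 36.6)
[ 0.63068168 -0.04405717  0.19464965]
sleeve 158 [0.6525 0.0141 0.0684] (array([0.6492, 0.0163]), 48.7)<string>:5: RuntimeWarning: Mean of empty slice.
  ret = um.true_divide(
```

View pics/b.png

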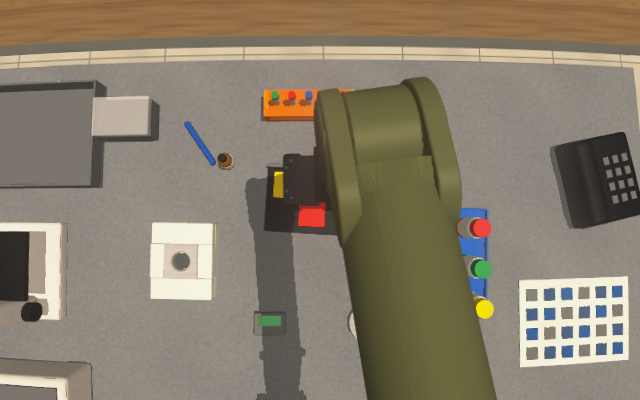

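The three bottles stand upright in the tray at (481,228), (482,269) and (484,309), and the sleeve hasn't been touched. Next I'll grip the sleeve.

```bash
python3 -m jog '[[[0.85,0.25,-0.8,0,0],[0.85,0.18,-0.74,0,0],[0.85,0,0,0.6,0],[0.85,0,0,0.9,0],[0.85,0,0,0.9,0],[0.85,0,0,0.6,0],[0.85,0,0,0.3,0],[0.85,0,0,0,0]]]';  python3 -c "
from m import *
im,d,p=grab('scene');save(cv2.resize(im[130:250,250:400],None,fx=4,fy=4),'pics/c.png')"
```

```text
time: 26.62
position: [0.6474, 0.0163, 0.0614]
tool_rot: [3.141, -0.003, -0.002]
ft_force: [0.6, -0.7, -0.4]
grip_width: 0.849
```

View pics/c.png

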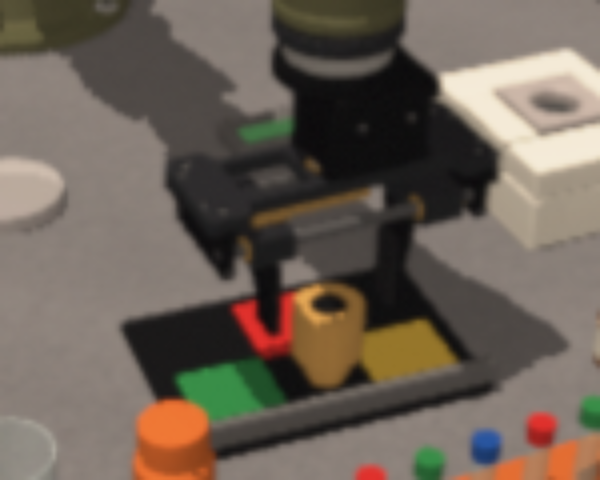

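The fingers straddle the sleeve at (330,335), and all three pads are free. Going down to grip height.

```bash
python3 -m jog '[[[0.85,0,0,0.4,0],[0.85,0,0,0.23,0],[0.85,0,0,0,0],[0.4,0,0,0,0],[0.4,0,0,0,0],[0.4,0,0,0,0],[0.4,0,0,0,0],[0.4,0,0,0,0],[0.4,0,0,0,0]]]' 50; python3 -m jog '[[[0.4,0,0,-0.2,0],[0.4,0,0,-0.8,0],[0.4,0,0,-0.9,0],[0.4,0,0,-0.9,0],[0.4,0,0,-0.4,0],[0.4,0,0,0,0]]]'
```

```text
time: 27.8
position: [0.6479, 0.0171, 0.0369]
tool_rot: [3.141, -0.001, 0.001]
ft_force: [-0.7, -1.5, 2.7]
grip_width: 0.519
time: 28.55
position: [0.6481, 0.018, 0.1652]
tool_rot: [-3.142, -0.0, -0.002]
ft_force: [-0.3, -0.0, -2.0]
grip_width: 0.519
```

```bash
python3 -m jog '[[[0.4,-0.3,-0.5,0,0],[0.4,-0.5,-0.85,0,0],[0.4,-0.5,-0.85,0,0],[0.4,-0.5,-0.85,0,0],[0.4,-0.5,-0.85,0,0],[0.4,-0.5,-0.85,0,0],[0.4,-0.5,-0.85,0,0],[0.4,-0.4,-0.7,0,0],[0.4,-0.3,-0.42,0,0],[0.4,0,0,0,0]]]'; python3 -m jog '[[[0.4,0,0,0.5,0],[0.4,0,0,0.5,0],[0.4,0,0,0,0],[0.4,0,0,0,0]]]';  python3 -c "
from m import *
im,d,p=grab('scene');save(cv2.resize(im[110:210,320:450],None,fx=5,fy=5),'pics/d.png');print(get_state()['position'])
im,d,p=grab('top');hsv=cv2.cvtColor(im,cv2.COLOR_RGB2HSV).astype(int);H,S,V=[hsv[...,i] for i in range(3)]
def mk(m,z,u0,u1,v0,v1,n):
  a=np.zeros(m.shape,np.uint8);a[v0:v1,u0:u1]=m[v0:v1,u0:u1];k,l,st,ce=cv2.connectedComponentsWithStats(a)
  i=1+np.argmax(st[1:,4]);v,u=np.nonzero(l==i);Q=onplane(np.c_[u,v],z,p)[:,:2].astype(np.float32)*1000;r=cv2.minAreaRect(Q);print(n,len(u),np.round(r[0],1),np.round(r[1],1),round(r[2],1),'mean',Q.mean(0).round(1))
mk(((H<6)|(H>174))&(S>110),.014,290,335,195,232,'red');mk((H>22)&(H<36)&(S>110),.014,262,308,165,205,'yellow');mk((H>40)&(H<85)&(S>90),.014,322,362,165,210,'green')
save(cv2.resize(im[150:250,250:375],None,fx=4,fy=4),'pics/e.png')
"
```

```text
time: 29.8
position: [0.4856, 0.288, 0.1638]
tool_rot: [3.141, 0.006, -0.002]
ft_force: [-0.4, 0.1, -2.3]
grip_width: 0.516
time: 30.3
position: [0.4879, 0.2861, 0.1242]
tool_rot: [-3.142, 0.001, 0.001]
ft_force: [0.1, -0.1, -1.1]
grip_width: 0.515
[0.48815642 0.28638798 0.12474087]
red 710 [587.1  16.4] [59.5 59.1] 85.7 mean [587.   16.5]
yellow 712 [651.5  72.2] [59.9 59.4] 86.0 mean [651.4  72. ]
green 685 [642.6 -47.1] [58.9 58.1] 86.1 mean [642.5 -47.1]
```

View pics/d.png

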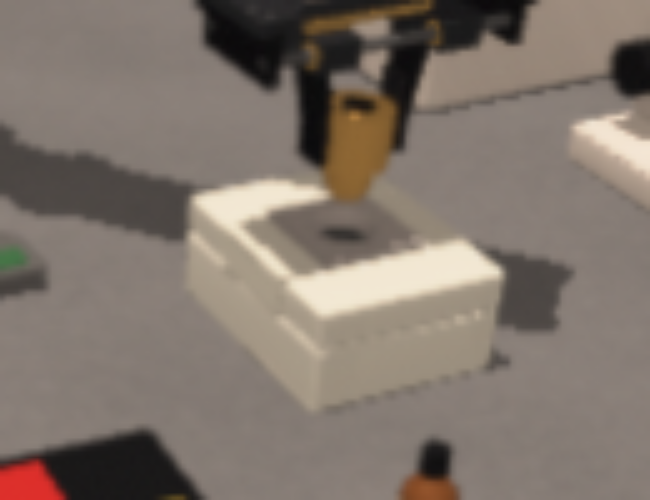

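The spigot, with its tip at crop (348,198), hangs straight above the well at (345,235). I'll lower it in and watch the force.

```bash
python3 -m jog '[[[0.4,0,0,0.3,0],[0.4,0,0,0.2,0],[0.4,0,0,0.18,0],[0.4,0,0,0,0]]]' 60; python3 -m jog '[[[0.4,0,0,0.1,0],[0.4,0,0,0.05,0],[0.4,0,0,0,0]]]';
```

```text
time: 30.9
position: [0.4872, 0.2862, 0.0964]
tool_rot: [3.141, 0.0, -0.002]
ft_force: [0.3, -0.0, -1.1]
grip_width: 0.517
time: 31.28
position: [0.4878, 0.2865, 0.0915]
tool_rot: [3.142, -0.0, 0.0]
ft_force: [0.3, -1.0, 0.8]
grip_width: 0.517
```

```bash
python3 -m jog '[[[0.4,0,0,0.08,0],[0.4,0,0,0.07,0],[0.4,0,0,0,0]]]'; python3 -m jog '[[[0.4,0,0,0.07,0],[0.4,0,0,0.05,0],[0.4,0,0,0,0]]]'
```

```text
time: 31.65
position: [0.4879, 0.2865, 0.0856]
tool_rot: [3.142, -0.0, 0.001]
ft_force: [-0.6, -1.6, 3.3]
grip_width: 0.515
time: 32.02
position: [0.4878, 0.2865, 0.0805]
tool_rot: [-3.141, 0.0, -0.0]
ft_force: [-1.2, -0.7, 3.4]
grip_width: 0.522
```

```bash
python3 -m jog '[[[0.4,0,0,0.03,0],[0.4,0,0,0,0]]]'; python3 -m jog '[[[0.4,0,0,0.03,0],[0.4,0,0,0,0]]]'
```

```text
time: 32.28
position: [0.4879, 0.2865, 0.0799]
tool_rot: [3.141, -0.0, 0.001]
ft_force: [-1.6, -2.2, 7.3]
grip_width: 0.514
time: 32.52
position: [0.4879, 0.2865, 0.0799]
tool_rot: [3.141, -0.0, 0.001]
ft_force: [-5.1, -3.3, 15.8]
grip_width: 0.517
```

```bash
python3 -m jog '[[[0.4,0,0,0.04,0],[0.4,0,0,0,0]]]'; python3 -m jog '[[[0.4,0,0,0.03,0],[0.4,0,0,0,0],[0.4,0,0,0,0]]]'
```

```text
time: 32.78
position: [0.488, 0.2865, 0.0798]
tool_rot: [3.14, -0.0, 0.002]
ft_force: [-8.2, -6.6, 25.6]
grip_width: 0.512
time: 33.15
position: [0.488, 0.2865, 0.0797]
tool_rot: [3.139, -0.0, 0.002]
ft_force: [-10.8, -8.3, 32.2]
grip_width: 0.514
```

```bash
python3 -m jog '[[[0.4,0,0,-0.1,0],[0.4,0,0,0,0],[0.6,0,0,0,0],[0.85,0,0,0,0],[0.85,0,0,0,0],[0.85,0,0,0,0],[0.85,0,0,-0.4,0],[0.85,0,0,-0.9,0],[0.85,0,0,-1,0],[0.85,0,0,-0.4,0]]]' ; python3 -m jog '[[[0.85,0,0.4,-0.4,0],[0.85,0,0.8,0,0],[0.85,0,0.9,0,0],[0.85,0,0.9,0,0],[0.85,0,0.9,0,0],[0.85,0,0.9,0,0],[0.85,0,0.9,0,0],[0.85,0,0.9,0,0],[0.85,0,0.9,0,0],[0.85,0,0.5,0,0]]]'; python3 -c "
from m import *
for n in('scene','top'):
  im,d,p=grab(n);C=cloud(d,p);hsv=cv2.cvtColor(im,cv2.COLOR_RGB2HSV).astype(int);H,S,V=[hsv[...,i] for i in range(3)]
  m=(H>10)&(H<24)&(S>110)&(np.hypot(C[...,0]-.488,C[...,1]-.287)<.04)&(C[...,2]>.1);P=C[m];print(n,m.sum(),'z',np.percentile(P[:,2],[10,50,75,95]).round(4),fit(P))
  q=abs(C[...,2]-.075)<.012;q&=(np.hypot(C[...,0]-.488,C[...,1]-.287)<.045)&(S<60);print('alu z',np.median(C[q][:,2]))
  if n=='scene': save(cv2.resize(im[110:210,320:450],None,fx=5,fy=5),'pics/f.png')
"
```

```text
time: 34.4
position: [0.4888, 0.2875, 0.1908]
tool_rot: [-3.14, -0.0, -0.007]
ft_force: [0.3, 0.4, 0.4]
grip_width: 0.853
time: 35.65
position: [0.4872, -0.0358, 0.2032]
tool_rot: [3.141, -0.004, -0.001]
ft_force: [0.3, 0.7, -1.1]
grip_width: 0.847
scene 116 z [0.1028 0.1095 0.1105 0.1116] (array([0.4921, 0.2836]), 48.4)
alu z 0.07461342358587386
top 350 z [0.108  0.1107 0.1116 0.1129] (array([0.4889, 0.2869]), 46.1)
alu z 0.07383979332604429
```

View pics/f.png

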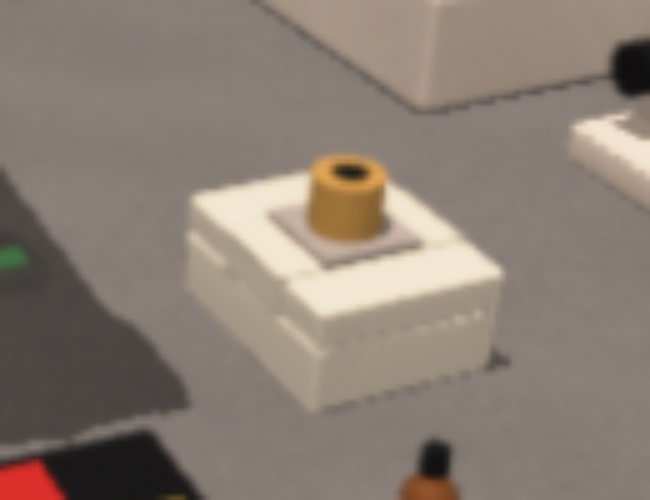

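The sleeve is home: its top is at 0.111 (0.075 + 0.036), it is upright, and the shoulder is on the aluminium with no gap visible at (348,240). Next is the green bottle.

```bash
python3 -m jog '[[[0.85,0,0.7,0,0],[0.85,-0.1,0.9,0,0],[0.85,-0.1,0.9,0,0],[0.85,-0.1,0.9,0,0],[0.85,-0.05,0.9,0,0],[0.85,0,0.9,0,0],[0.85,0,0.9,0,0],[0.85,0,0.7,0,0],[0.85,0,0,0,0],[0.85,0,0,0,0]]]'; python3 -c "
from m import *
im,d,p=grab('scene');blobs(im,d,p,x=(.3,.8),y=(-.45,-.2));print(get_state()['position'])"
```

```text
time: 37.0
position: [0.4744, -0.3035, 0.2032]
tool_rot: [-3.14, -0.003, -0.0]
ft_force: [0.0, 0.9, 0.5]
grip_width: 0.85
 red [185.8 201.9] 214 z 0.1243 med [ 0.559  -0.321   0.1243] fit (array([ 0.5551, -0.3208]), 39.1)
 green [180.6 185.3] 137 z 0.123 med [ 0.4825 -0.3216  0.123 ] fit (array([ 0.4767, -0.3209]), 33.1)
[ 0.47437021 -0.3033997   0.20333471]
```

```bash
python3 -m jog '[[[0.85,-0.05,0.41,0,0],[0.85,0,0,0.5,0],[0.85,0,0,0.9,0],[0.85,0,0,0.9,0],[0.85,0,0,0.7,0],[0.85,0,0,0.35,0],[0.85,0,0,0,0]]]' 25; python3 -m jog '[[[0.4,0,0,0,0],[0.4,0,0,0,0],[0.4,0,0,0,0],[0.4,0,0,0,0],[0.4,0,0,0,0],[0.4,0,0,0,0]]]'; python3 -m jog '[[[0.4,0,0,-0.2,0],[0.4,0,0,-0.6,0],[0.4,0,0,-0.9,0],[0.4,0,0,-0.9,0],[0.4,0,0,-0.9,0],[0.4,0,0,-0.3,0],[0.4,0,0,0,0]]]'
```

```text
time: 37.92
position: [0.4712, -0.322, 0.0688]
tool_rot: [-3.141, 0.0, 0.002]
ft_force: [0.2, -0.1, -0.5]
grip_width: 0.846
time: 38.67
position: [0.472, -0.3219, 0.0698]
tool_rot: [3.141, -0.0, 0.001]
ft_force: [0.4, 0.9, 3.2]
grip_width: 0.499
time: 39.55
position: [0.4716, -0.3221, 0.2212]
tool_rot: [3.141, -0.001, 0.0]
ft_force: [-0.3, -0.2, -3.0]
grip_width: 0.5
```

```bash
python3 -m jog '[[[0.4,0.3,-0.5,0,0],[0.4,0.6,-0.95,0,0],[0.4,0.6,-0.95,0,0],[0.4,0.6,-0.95,0,0],[0.4,0.6,-0.95,0,0],[0.4,0.6,-0.95,0,0],[0.4,0.5,-0.8,0,0],[0.4,0.3,-0.5,0,0],[0.4,0.18,-0.3,0,0],[0.4,0,0,0,0]]]' >/dev/null; python3 -m jog '[[[0.4,0,0,0,0],[0.4,0,0,0.5,0],[0.4,0,0,0.9,0],[0.4,0,0,0.9,0],[0.4,0,0,0.5,0],[0.4,0,0,0.2,0],[0.4,0,0,0,0]]]'
```

```text
time: 41.68
position: [0.6431, -0.0481, 0.1015]
tool_rot: [3.142, -0.001, 0.0]
ft_force: [-0.5, 0.3, -2.2]
grip_width: 0.499
```

```bash
python3 -m jog '[[[0.4,0,-0.025,0.25,0],[0.4,0,0,0.2,0],[0.4,0,0,0.05,0],[0.4,0,0,0,0]]]'; python3 -c "
from m import *
im,d,p=grab('scene');blobs(im,d,p,x=(.5,.8),y=(-.2,.2),tag='s');save(cv2.resize(im[130:250,250:400],None,fx=4,fy=4),'pics/g.png')"
```

```text
time: 42.18
position: [0.6428, -0.047, 0.0812]
tool_rot: [3.142, -0.0, -0.0]
ft_force: [0.2, -0.2, -0.7]
grip_width: 0.498
s green [308.5 191.8] 143 z 0.1357 med [ 0.6546 -0.0499  0.1357] fit (array([ 0.6623, -0.0545]), 55.0)
```

View pics/g.png

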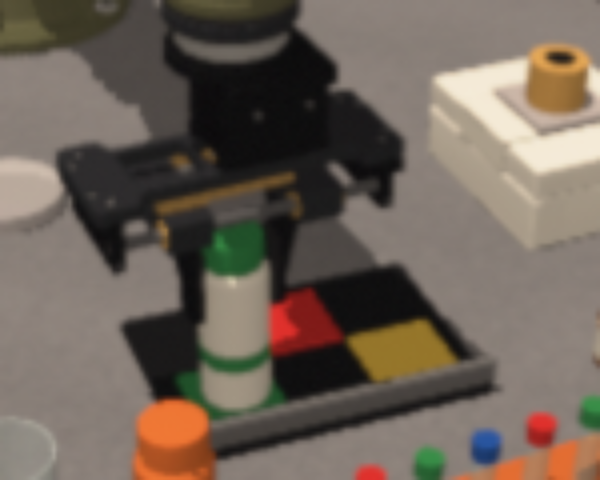

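The green bottle (235,320) hangs upright just above the middle of the green pad. I'll set it down, release it and go for yellow.

```bash
python3 -m jog '[[[0.4,0,0,0.03,0],[0.4,0,0,0.01,0],[0.4,0,0,0,0],[0.6,0,0,0,0],[0.85,0,0,0,0],[0.85,0,0,0,0],[0.85,0,0,0,0],[0.85,0,0,-0.4,0],[0.85,0,0,-0.8,0],[0.85,0,0,-1,0]]]'; python3 -m jog '[[[0.85,0,0,-0.9,0],[0.85,-0.5,0.6,0,0],[0.85,-0.8,0.9,0,0],[0.85,-0.8,0.9,0,0],[0.85,-0.8,0.9,0,0],[0.85,-0.8,0.9,0,0],[0.85,-0.8,0.8,0,0],[0.85,-0.8,0.8,0,0],[0.85,-0.6,0.6,0,0],[0.85,-0.3,0.4,0,0]]]'; python3 -m jog '[[[0.85,0,0,0,0],[0.85,0,0,0,0]]]'; python3 -c "
from m import *
im,d,p=grab('top');blobs(im,d,p,x=(.3,.8),y=(-.45,.2));print(get_state()['position'])"
```

```text
time: 43.48
position: [0.6426, -0.0469, 0.1691]
tool_rot: [-3.142, -0.0, 0.001]
ft_force: [0.3, 0.2, 0.4]
grip_width: 0.852
time: 44.72
position: [0.3935, -0.3206, 0.2052]
tool_rot: [3.14, -0.004, 0.002]
ft_force: [0.9, -0.4, 0.0]
grip_width: 0.85
time: 44.98
position: [0.3959, -0.318, 0.2045]
tool_rot: [3.141, 0.002, 0.002]
ft_force: [0.7, 0.9, -0.3]
grip_width: 0.853
 red [480.1 227.5] 309 z 0.1234 med [ 0.5536 -0.3172  0.1234] fit (array([ 0.553 , -0.3181]), 38.3)
 green [342.8 182.2] 271 z 0.1335 med [ 0.6429 -0.045   0.1335] fit (array([ 0.6427, -0.0447]), 36.1)
[ 0.39599912 -0.3177543   0.20424968]
```

```bash
python3 -m jog '[[[0.85,-0.05,0.05,0.1,0],[0.85,0,0,0.5,0],[0.85,0,0,0.8,0],[0.85,0,0,0.9,0],[0.85,0,0,0.7,0],[0.85,0,0,0.35,0],[0.85,0,0,0,0]]]' 25; python3 -m jog '[[[0.4,0,0,0,0],[0.4,0,0,0,0],[0.4,0,0,0,0],[0.4,0,0,0,0],[0.4,0,0,0,0],[0.4,0,0,0,0]]]'; python3 -m jog '[[[0.4,0,0,-0.2,0],[0.4,0,0,-0.6,0],[0.4,0,0,-0.9,0],[0.4,0,0,-0.9,0],[0.4,0,0,-0.9,0],[0.4,0,0,-0.3,0],[0.4,0,0,0,0]]]'
```

```text
time: 45.9
position: [0.3926, -0.3204, 0.0691]
tool_rot: [-3.14, -0.001, 0.002]
ft_force: [0.4, 1.0, -0.1]
grip_width: 0.851
time: 46.65
position: [0.3931, -0.3213, 0.0702]
tool_rot: [3.141, -0.0, 0.001]
ft_force: [-1.1, -1.0, 2.5]
grip_width: 0.497
time: 47.52
position: [0.3928, -0.3209, 0.2216]
tool_rot: [3.141, -0.0, 0.0]
ft_force: [0.2, 0.0, -2.3]
grip_width: 0.497
```

```bash
python3 -m jog '[[[0.4,0.3,-0.5,0,0],[0.4,0.6,-0.9,0,0],[0.4,0.6,-0.95,0,0],[0.4,0.6,-0.95,0,0],[0.4,0.6,-0.95,0,0],[0.4,0.6,-0.95,0,0],[0.4,0.6,-0.95,0,0],[0.4,0.6,-0.95,0,0],[0.4,0.6,-0.9,0,0],[0.4,0.6,-0.8,0,0]]]' >/dev/null; python3 -m jog '[[[0.4,0.5,-0.7,0,0],[0.4,0.25,-0.32,0,0],[0.4,0,0,0,0],[0.4,0,0,0.5,0],[0.4,0,0,0.9,0],[0.4,0,0,0.9,0],[0.4,0,0,0.5,0],[0.4,0,0,0.2,0],[0.4,0,0,0,0]]]'
```

```text
time: 49.9
position: [0.651, 0.0715, 0.1019]
tool_rot: [3.141, -0.001, 0.0]
ft_force: [-0.8, -0.3, -2.4]
grip_width: 0.498
```

```bash
python3 -m jog '[[[0.4,0,-0.015,0.25,0],[0.4,0,0,0.2,0],[0.4,0,0,0.06,0],[0.4,0,0,0.03,0],[0.4,0,0,0,0]]]'; python3 -m jog '[[[0.6,0,0,0,0],[0.85,0,0,0,0],[0.85,0,0,0,0],[0.85,0,0,0,0],[0.85,0,0,-0.4,0],[0.85,0,0,-0.8,0],[0.85,0,0,-1,0],[0.85,0,0,-0.9,0],[0.85,0,0,0,0]]]'; python3 -m jog '[[[0.85,-0.15,0.6,0,0],[0.85,-0.25,0.95,0,0],[0.85,-0.25,0.95,0,0],[0.85,-0.25,0.95,0,0],[0.85,-0.25,0.95,0,0],[0.85,-0.25,0.95,0,0],[0.85,-0.25,0.95,0,0],[0.85,-0.25,0.95,0,0],[0.85,-0.25,0.95,0,0],[0.85,-0.2,0.8,0,0]]]'; python3 -m jog '[[[0.85,-0.1,0.7,0,0],[0.85,0,0,0,0],[0.85,0,0,0,0]]]';python3 -c "
from m import *
im,d,p=grab('top');blobs(im,d,p,x=(.3,.8),y=(-.45,.2));print(get_state()['position'])"
```

```text
time: 50.52
position: [0.6511, 0.0725, 0.0804]
tool_rot: [-3.142, 0.0, -0.001]
ft_force: [0.2, -0.1, -2.3]
grip_width: 0.497
time: 51.65
position: [0.6531, 0.0733, 0.2093]
tool_rot: [-3.141, 0.0, -0.013]
ft_force: [0.5, 0.2, 0.2]
grip_width: 0.847
time: 52.9
position: [0.5557, -0.2892, 0.2037]
tool_rot: [3.142, -0.002, -0.002]
ft_force: [0.5, 0.4, 0.6]
grip_width: 0.854
time: 53.28
position: [0.5531, -0.3141, 0.2039]
tool_rot: [-3.14, -0.002, 0.0]
ft_force: [-0.1, 0.1, 0.5]
grip_width: 0.852
 yellow [281.7 178. ] 277 z 0.1335 med [0.6514 0.0722 0.1335] fit (array([0.6514, 0.0733]), 36.0)
 green [342.8 182.3] 273 z 0.1335 med [ 0.6428 -0.045   0.1335] fit (array([ 0.6425, -0.045 ]), 36.0)
[ 0.55335995 -0.31362843  0.20405114]
```

```bash
python3 -m jog '[[[0.85,-0.01,0.12,0.1,0],[0.85,0,0,0.5,0],[0.85,0,0,0.8,0],[0.85,0,0,0.9,0],[0.85,0,0,0.7,0],[0.85,0,0,0.35,0],[0.85,0,0,0,0]]]' 25; python3 -m jog '[[[0.4,0,0,0,0],[0.4,0,0,0,0],[0.4,0,0,0,0],[0.4,0,0,0,0],[0.4,0,0,0,0],[0.4,0,0,0,0]]]'; python3 -m jog '[[[0.4,0,0,-0.2,0],[0.4,0,0,-0.6,0],[0.4,0,0,-0.9,0],[0.4,0,0,-0.9,0],[0.4,0,0,-0.9,0],[0.4,0,0,-0.3,0],[0.4,0,0,0,0]]]'
```

```text
time: 54.2
position: [0.5516, -0.3198, 0.0686]
tool_rot: [-3.14, -0.0, 0.003]
ft_force: [0.2, 0.5, 0.8]
grip_width: 0.846
time: 54.95
position: [0.5527, -0.3205, 0.0706]
tool_rot: [3.141, -0.0, 0.001]
ft_force: [0.1, 0.2, 4.0]
grip_width: 0.501
time: 55.82
position: [0.5525, -0.3204, 0.2221]
tool_rot: [3.141, -0.0, 0.0]
ft_force: [-0.1, 0.5, -2.4]
grip_width: 0.497
```

```bash
python3 -m jog '[[[0.4,0.05,-0.5,0,0],[0.4,0.1,-0.9,0,0],[0.4,0.1,-0.95,0,0],[0.4,0.1,-0.95,0,0],[0.4,0.1,-0.95,0,0],[0.4,0.1,-0.95,0,0],[0.4,0.1,-0.95,0,0],[0.4,0.1,-0.95,0,0],[0.4,0.1,-0.8,0,0],[0.4,0,-0.52,0,0]]]' >/dev/null; python3 -m jog '[[[0.4,0,0,0,0],[0.4,0,0,0,0],[0.4,0,0,0.5,0],[0.4,0,0,0.9,0],[0.4,0,0,0.9,0],[0.4,0,0,0.5,0],[0.4,0,0,0.2,0],[0.4,0,0,0,0]]]'
```

```text
time: 58.08
position: [0.5867, 0.0163, 0.1022]
tool_rot: [-3.141, 0.001, -0.0]
ft_force: [0.6, 0.3, -1.3]
grip_width: 0.502
```

```bash
python3 -m jog '[[[0.4,0,0,0.25,0],[0.4,0,0,0.2,0],[0.4,0,0,0.06,0],[0.4,0,0,0.03,0],[0.4,0,0,0,0]]]'; python3 -m jog '[[[0.6,0,0,0,0],[0.85,0,0,0,0],[0.85,0,0,0,0],[0.85,0,0,0,0],[0.85,0,0,-0.4,0],[0.85,0,0,-0.8,0],[0.85,0,0,-1,0],[0.85,0,0,-0.9,0],[0.85,0,0,0,0]]]'; python3 -m jog '[[[0.85,-0.15,0.6,0,0],[0.85,-0.25,0.95,0,0],[0.85,-0.25,0.95,0,0],[0.85,-0.25,0.95,0,0],[0.85,-0.25,0.95,0,0],[0.85,-0.25,0.95,0,0],[0.85,-0.25,0.95,0,0],[0.85,0,0.95,0,0],[0.85,0,0.5,0,0],[0.85,0,0,0,0]]]'; python3 -c "
from m import *
im,d,p=grab('top');blobs(im,d,p,x=(.3,.8),y=(-.45,.2));print(get_state()['position'])
a=cv2.resize(im[150:250,250:375],None,fx=3,fy=3)
im,d,p=grab('scene');blobs(im,d,p,x=(.5,.8),y=(-.2,.2),tag='s');save(np.hstack([a,cv2.resize(im[130:230,250:375],None,fx=3,fy=3)]),'pics/i.png')"
```

```text
time: 58.7
position: [0.5867, 0.0165, 0.0808]
tool_rot: [3.142, -0.0, 0.001]
ft_force: [-0.1, 0.1, -1.8]
grip_width: 0.498
time: 59.82
position: [0.5888, 0.017, 0.2092]
tool_rot: [3.141, 0.0, 0.012]
ft_force: [0.5, -0.2, 0.2]
grip_width: 0.847
time: 61.08
position: [0.52, -0.2944, 0.204]
tool_rot: [-3.141, 0.004, 0.001]
ft_force: [0.1, 0.7, -0.5]
grip_width: 0.852
 red [310.4 211.4] 298 z 0.1336 med [0.5859 0.0185 0.1336] fit (array([0.5871, 0.0179]), 37.5)
 yellow [281.7 178. ] 275 z 0.1335 med [0.6513 0.0721 0.1335] fit (array([0.6511, 0.0729]), 36.2)
 green [342.8 182.3] 270 z 0.1334 med [ 0.6427 -0.045   0.1334] fit (array([ 0.6427, -0.0449]), 36.0)
[ 0.52058627 -0.29246805  0.20417226]
s red [322.1 174.5] 178 z 0.1342 med [0.5928 0.0143 0.1342] fit (array([0.5885, 0.018 ]), 40.8)
s green [308.2 191.3] 158 z 0.1345 med [ 0.6507 -0.0493  0.1345] fit (array([ 0.6475, -0.0479]), 34.3)
```

View pics/i.png

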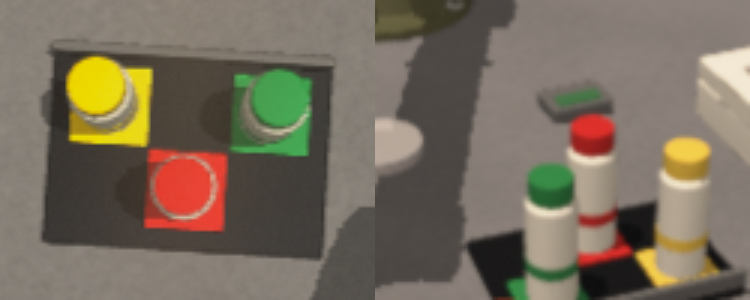

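Left: yellow (98,85), green (280,97) and red (183,187) stand upright on their own pads. Right: the scene view agrees. Every offset is about 2 mm or less, within the calibration, and the arm is clear, so I'm handing in.

```bash
python3 -c "
from bench import job
print(job.close_job())"
```

```text
the job is handed in; nothing more can be done
None
```

The job is done and handed in at about 61 s of the 131 s allowed. I moved the three bottles to the tray first. Then I fitted the sleeve in the well and pressed it home, and after that I put each bottle back on the pad of its own colour.

Last checks:
- **Sleeve:** it stopped hard at the expected height, with the force rising to 32 N. Its top measured 0.111 m against the expected 0.111 m, and no gap showed at the shoulder. I didn't measure it again after moving the bottles, but the arm didn't go near it.
- **Bottles:** all three stand upright, with cap tops at about 0.1335 m against the expected 0.134 m.
- **Centring:** in the top view, yellow is within 1 mm of its pad's centre, red about 1.5–2 mm off and green about 2 mm off towards +y. I left the green one, because 2 mm is the calibration's own accuracy.
- **Disagreement:** the scene camera put the green cap about 1 mm off the other way in y and about 5 mm off in x. That camera sees the cap only partly and from the side, so I relied on the top view.

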